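Find the weak card clip

TASK

One of the two steel card stands has a weak spring clip: try them by pulling their cards straight up; a good clip keeps its card and the whole stand comes up with it, a weak one lets the card go. Put the card that comes out into the wooden card box, and slide its weak stand onto the square steel sheet, centred so that no part of its foot overhangs the sheet. Leave the good stand upright about where it was with its card pushed home in its clip, never drop or tip a stand, and leave the jars alone.

Things in the scene. Friction and masses are not known exactly. Their poses are not given: they have to be found in the camera images.
- stand_1: card stand, twin of the other: round steel foot 100 mm across, 14 mm thick; stem 60 mm (y) by 18 mm, up to 38 mm; spring clip 60 mm wide, jaws 38 to 62 mm high, tabs flared to 72 mm high, 17 mm either side. About 0.6 kg (6 N). Origin: centre of the underside, on the table; z up, x square to the card. The weak clip lets its card go at 1 to 4 N, so the stand stays; the good one holds over 15 N. Not told by sight
- stand_2: card stand, twin of the other: round steel foot 100 mm across, 14 mm thick; stem 60 mm (y) by 18 mm, up to 38 mm; spring clip 60 mm wide, jaws 38 to 62 mm high, tabs flared to 72 mm high, 17 mm either side. About 0.6 kg (6 N). Origin: centre of the underside, on the table; z up, x square to the card. The weak clip lets its card go at 1 to 4 N, so the stand stays; the good one holds over 15 N. Not told by sight
- card_1: plain stiff brown card, 70 mm wide, 100 mm tall, 4 mm thick, 35 g, upright in the clip of stand_1, over the middle of its foot: lower edge 38 mm above the table on the clip's floor, lowest 24 mm between the jaws, top 138 mm above the table. Origin: middle of the lower edge; z up along the card, x square to its face, y along its width
- card_2: plain stiff brown card, 70 mm wide, 100 mm tall, 4 mm thick, 35 g, upright in the clip of stand_2, over the middle of its foot: lower edge 38 mm above the table on the clip's floor, lowest 24 mm between the jaws, top 138 mm above the table. Origin: middle of the lower edge; z up along the card, x square to its face, y along its width
- plate: square of thin steel sheet, 140 by 140 mm, lying fixed on the white table and practically flush with it (under 1 mm; no edge to catch on). Origin: its centre; x and y along its edges
- card_box: fixed open-topped wooden box for cards, 60 mm (x) by 110 mm (y) outside, 60 mm high, walls and floor 4 to 5 mm thick. Origin: centre of its underside; z up, y along its length. A card stands in it upright with its width along y, may lean on a wall, and sticks out at the top
- jar_1: bystander: loose amber glass jar, 72 mm in diameter, 110 mm tall, 0.45 kg. Origin: centre of its underside
- jar_2: bystander: the same kind of jar
- cheese_board: bystander: fixed wooden board, 200 by 220 mm, with four cheese bars, 51 mm high in all. Origin: centre of its underside

How it is judged:
By the outcome, as a careful person would: the job done as asked, in the order asked, and still so for the second after the job is handed in, with the robot touching nothing.
It also fails if it takes over 64 s, if anything falls off the work surface, if the arm or the gripper's body presses on something with over 40 N, if the wrist force passes 120 N, or if a joint passes its speed limit or range.

ROBOT

A 7-joint arm with a two-finger parallel gripper is mounted at the origin on the work surface. World frame = base frame: x ahead of the robot, y to its left, z up, the work surface at z = 0. Lengths are in m, angles in rad, forces in N, time in s.
With the tool pointing down it reaches from about 0.4 to 0.875 m from the base axis. Payload 6.5 kg.
Tool frame: the origin (TCP) lies midway between the tips of the shut fingers; the grasp point (between the pads) lies 19 mm behind it; z points along the fingers, y is the direction in which the jaws open and shut (so a half turn about z gives the same grasp; the last joint's range is limited). The gripper opens to 88 mm and grips with 3 to 60 N. Pads are 18 mm wide; open, the fingers measure 123 mm over their backs; the gripper's body (75 mm by 187 mm) begins 45 mm behind the grasp point.
Start: joints at [1.167, 0.536, -0.004, 1.538, 0.003, 1.067, -0.071], TCP at [0.215, -0.613, 0.239] pointing down, gripper open.
Joint ranges: [-2.7, 2.7], [-0.37, 2.16], [-1.27, 1.26], [0.24, 2.4], [-1.31, 4.45], [0.19, 1.91], [-2.76, 2.76]. Speed limits (rad/s): [2.39, 2.39, 3.14, 3.14, 3.14, 3.14, 3.14].

INTERFACE

Orientations are given as a unit quaternion [w, x, y, z].
In Python, from plant import * gives the robot as it stands.
- The arm moves only by the shell command python3 -m handwheel 'ROWS' [FORCE]. ROWS is JSON, one flat list of numbers, 7 for each row, row after row: the closure in counts, from 0 (fully open) to 255 (shut), then the shift along the world's x, y, z in mm, then the turn, a rotation vector about the world's x, y, z in rad. In form: [claw, tx, ty, tz, rx, ry, rz, claw, tx, ty, tz, rx, ry, rz, ...]. A call has 1 to 10 rows; each row is the pose to reach, as a shift and turn from the pose commanded when the call began; what a row does not reach only later rows make up. A row lasts 1/12 s, in which the tool goes at most 41.7 mm and 7.16 degrees, less where a joint would pass 70% of its speed; a pose out of reach is approached as far as the arm can. A call with a gripper value outside its range is refused whole. The fingers move at their own pace and stop on an object; FORCE is the grip in N (left out, the last holds). Time passes only in rows, so rows that repeat a pose let the fingers close. It gives the time, the measured TCP pose, the force and the opening at its end, in the units of the state.
- state(): the state, without advancing time (a new reading comes with each control period).
- get_image(name): name is "scene" or "top" or "wrist"; returns the picture (384x512x3 uint8, red, green, blue); there is no depth.
- get_calibration(name): a dict with "fx", "fy", "cx", "cy" (pixels), "pose" (4x4, takes a point from camera to world coordinates); the wrist camera has in their place "T_tool_cam" (4x4, takes a point from camera to tool coordinates, whose origin is the TCP and whose axes are the flange's). Camera axes: x right, y down, z forward; pixel columns grow to the right and rows downward; lengths in m; the calibration is good to about 2 mm. A picture is of the moment at which its call begins: read the wrist's pose just before it. get_calibration takes no time and is no camera call.
- hand_in(): hands the job in, once; it reports no verdict.
Trained networks look in the newest picture that a camera, given by its name, has taken for a name from the list of things; names that differ only in an ending like _2 or _b are one class to them, and where a whole thing is asked for, a point or a joint stands for the part that bears it (a point fixed in the world has none). Each returns a list of dicts, best first, with "p" (0 to 1); they miss things now and then, are a little off and sometimes report something else, mostly with a low value. They report only what shows in the picture. A call takes as long as a camera call.
- search_frame(camera, label): "box" ([left, top, width, height] in pixels, round what is visible of it).
- regions_of(camera, label): "pixels" (384x512 bool, what is visible of it) and "box" ([left, top, width, height] in pixels, round what is visible of it).
The state is a dict: "t": time; "joint_pos": joint angles; "qvel": joint speeds; "tau": joint torques, N m; "ee_pos": TCP position; "eef_rot": TCP orientation; "ft_force": force on the tool from outside, world axes, zero at the start; "torque": the same for the moment, N m; "gripper_width": opening from 0.0 (shut) to 1.0 (fully open).
Only numpy, scipy, OpenCV 4.12 (cv2) and the standard library are available. Lean on these libraries where they do the work, as an engineer would, in place of code of your own. Each camera call takes 0.05 s, during which the arm holds its last target.

## Working session

There is one attempt and no reset: what is moved stays moved. The work goes in short steps, Python scripts to look and compute and a shell command to move; the robot and the scene stay as the last step left them, time stands still between calls to the robot, and variables do not carry over. Pictures are saved under pics/ and viewed, and the job is handed in when it is done.

```bash
ls; mkdir -p pics
python3 - <<'E'
from plant import *
import cv2,numpy as np
s=state();print({k:np.round(v,3) for k,v in s.items()})
for n in("scene","top"):
    im=get_image(n);cv2.imwrite(f"pics/{n}0.png",cv2.cvtColor(im,cv2.COLOR_RGB2BGR))
    c=get_calibration(n);print(n,{k:np.round(v,4).tolist() for k,v in c.items()})
print(get_calibration("wrist"))
E
```

```text
pics
{'t': np.float64(0.0), 'joint_pos': array([ 1.167,  0.537, -0.004,  1.539,  0.003,  1.067, -0.071]), 'qvel': array([-0.003, -0.   , -0.   ,  0.002,  0.   ,  0.001,  0.   ]), 'tau': array([-1.0000e-03, -5.7098e+01,  9.9000e-01, -2.5161e+01, -5.6000e-02,
        1.8000e-02,  0.0000e+00]), 'ee_pos': array([ 0.215, -0.613,  0.238]), 'eef_rot': array([-0.001,  0.986,  0.168, -0.   ]), 'ft_force': array([-1.054,  0.532, -0.161]), 'torque': array([0.017, 0.012, 0.015]), 'gripper_width': np.float64(0.997)}
scene {'fx': 468.4289, 'fy': 468.4289, 'cx': 254.9923, 'cy': 187.9684, 'pose': [[0.3297, 0.7816, -0.5296, 1.3329], [0.9441, -0.2784, 0.1767, -0.3747], [-0.0093, -0.5582, -0.8296, 1.2871], [0.0, 0.0, 0.0, 1.0]]}
top {'fx': 456.5693, 'fy': 456.5693, 'cx': 246.3037, 'cy': 193.3071, 'pose': [[-0.0271, -0.9989, 0.0382, 0.4751], [-0.9996, 0.0271, -0.002, -0.1124], [0.001, -0.0383, -0.9993, 1.2358], [0.0, 0.0, 0.0, 1.0]]}
{'fx': 294.7815331772681, 'fy': 294.7815331772681, 'cx': 254.52815625421792, 'cy': 188.17151405078505, 'T_tool_cam': array([[ 7.97340723e-05, -9.48227884e-01, -3.17590733e-01,
         8.27950785e-02],
       [ 9.99999837e-01,  2.54902805e-04, -5.10001933e-04,
         4.32615563e-04],
       [ 5.64552823e-04, -3.17590641e-01,  9.48227750e-01,
        -1.45201339e-01],
       [ 0.00000000e+00,  0.00000000e+00,  0.00000000e+00,
         1.00000000e+00]])}
```

View pics/scene0.png

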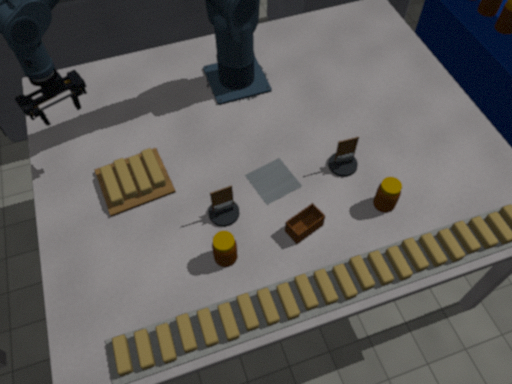

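View pics/top0.png

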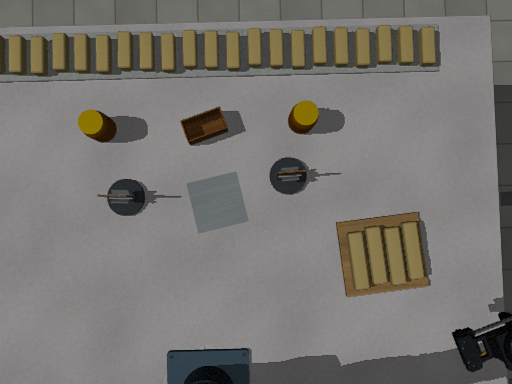

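Top view: stands at (127,197) and (289,175), the plate at (217,202), the box at (205,126) and the jars at (97,125) and (303,117). I'll measure these next.

```bash
cat > h.py <<'E'
from plant import *
import cv2,numpy as np
def cam(n,st=None):
    c=get_calibration(n);K=np.array([[c['fx'],0,c['cx']],[0,c['fy'],c['cy']],[0,0,1]])
    if n=='wrist':
        from scipy.spatial.transform import Rotation as R
        T=np.eye(4);q=st['eef_rot'];T[:3,:3]=R.from_quat([q[1],q[2],q[3],q[0]]).as_matrix();T[:3,3]=st['ee_pos']
        return K,T@c['T_tool_cam']
    return K,np.array(c['pose'])
def back(KP,px,z):
    K,P=KP;px=np.atleast_2d(px).astype(float)
    d=np.c_[px,np.ones(len(px))]@np.linalg.inv(K).T@P[:3,:3].T
    o=P[:3,3];return (o+d*((z-o[2])/d[:,2])[:,None])
def proj(KP,X):
    K,P=KP;Y=(np.atleast_2d(X)-P[:3,3])@P[:3,:3]
    u=Y@K.T;return u[:,:2]/u[:,2:]
def save(im,name,box=None,s=1):
    im=cv2.cvtColor(im,cv2.COLOR_RGB2BGR)
    if box: im=im[box[1]:box[3],box[0]:box[2]]
    if s!=1: im=cv2.resize(im,None,fx=s,fy=s,interpolation=cv2.INTER_CUBIC)
    cv2.imwrite("pics/"+name+".png",im)
E
python3 - <<'E'
from h import *
im=get_image("top");save(im,"topz",(70,90,350,250),2.8)
KP=cam("top")
for l in ("stand_1","card_1","plate","card_box","jar_1"):
    for r in regions_of("top",l):
        if r['p']<.3: continue
        m=r['pixels'].astype(np.uint8)
        cs,_=cv2.findContours(m,cv2.RETR_EXTERNAL,cv2.CHAIN_APPROX_NONE);c=max(cs,key=cv2.contourArea)
        rect=cv2.minAreaRect(c)
        print(l,round(r['p'],2),r['box'],m.sum(),np.round(rect[0],1),np.round(rect[1],1),round(rect[2],1))
        for z in (0,.06,.014,.138): print('   z',z,np.round(back(KP,np.vstack([rect[0],cv2.boxPoints(rect)]),z)[:,:2],3).tolist())
E
```

```text
stand_1 0.89 [108.4, 178.6, 35.2, 39.4] 1061 [125.5 197. ] [36. 37.] 90.0
   z 0 [[0.521, 0.212], [0.571, 0.262], [0.569, 0.161], [0.471, 0.163], [0.474, 0.263]]
   z 0.06 [[0.519, 0.197], [0.567, 0.243], [0.564, 0.148], [0.471, 0.15], [0.474, 0.245]]
   z 0.014 [[0.521, 0.209], [0.57, 0.257], [0.568, 0.158], [0.471, 0.16], [0.474, 0.259]]
   z 0.138 [[0.516, 0.176], [0.561, 0.22], [0.558, 0.131], [0.472, 0.132], [0.474, 0.221]]
stand_1 0.81 [269.2, 156.7, 39.4, 38.0] 918 [288.  175.5] [35. 36.] 90.0
   z 0 [[0.568, -0.229], [0.617, -0.182], [0.614, -0.28], [0.519, -0.277], [0.521, -0.179]]
   z 0.06 [[0.563, -0.224], [0.61, -0.178], [0.607, -0.271], [0.517, -0.269], [0.519, -0.176]]
   z 0.014 [[0.567, -0.228], [0.615, -0.181], [0.612, -0.278], [0.518, -0.275], [0.521, -0.178]]
   z 0.138 [[0.557, -0.216], [0.601, -0.174], [0.598, -0.261], [0.514, -0.258], [0.516, -0.172]]
card_1 0.45 [113.0, 194.9, 14.0, 1.9] 26 [119.5 196. ] [ 2. 11.] 90.0
   z 0 [[0.524, 0.229], [0.527, 0.243], [0.527, 0.214], [0.521, 0.214], [0.522, 0.243]]
   z 0.06 [[0.522, 0.212], [0.525, 0.226], [0.524, 0.19
[... 2597 characters left out ...]
 z 0.06 [[0.707, 0.268], [0.698, 0.331], [0.764, 0.297], [0.715, 0.204], [0.649, 0.239]]
   z 0.014 [[0.716, 0.283], [0.707, 0.348], [0.776, 0.313], [0.724, 0.217], [0.656, 0.252]]
   z 0.138 [[0.691, 0.243], [0.684, 0.302], [0.745, 0.27], [0.699, 0.183], [0.637, 0.215]]
jar_1 0.69 [108.1, 178.3, 35.5, 37.6] 1034 [126. 197.] [36. 36.] 90.0
   z 0 [[0.521, 0.211], [0.571, 0.259], [0.569, 0.161], [0.471, 0.163], [0.474, 0.26]]
   z 0.06 [[0.519, 0.195], [0.567, 0.241], [0.564, 0.148], [0.471, 0.15], [0.474, 0.242]]
   z 0.014 [[0.521, 0.207], [0.57, 0.255], [0.568, 0.158], [0.471, 0.16], [0.474, 0.256]]
   z 0.138 [[0.516, 0.175], [0.561, 0.217], [0.558, 0.131], [0.472, 0.132], [0.474, 0.219]]
```

View pics/topz.png

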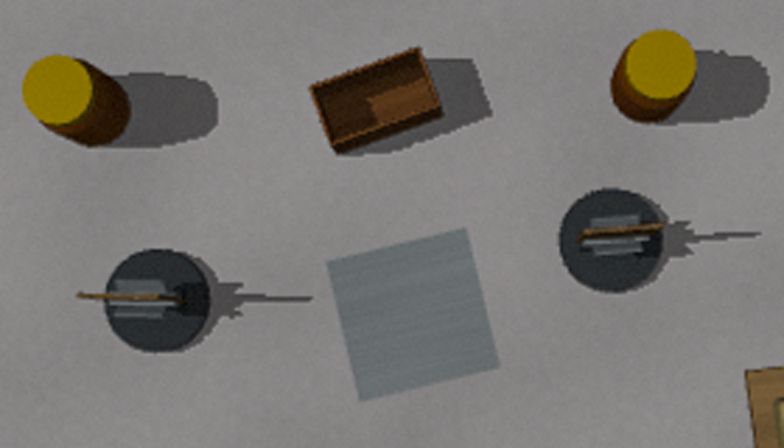

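Run:
```python
from h import *
a=get_image("top");b=get_image("scene")
A=cv2.resize(a[140:225,95:325],None,fx=3.4,fy=3.4,interpolation=cv2.INTER_CUBIC)
save(A,"t2")
B1=cv2.resize(b[130:240,200:280],None,fx=5,fy=5,interpolation=cv2.INTER_CUBIC)
B2=cv2.resize(b[110:220,300:380],None,fx=5,fy=5,interpolation=cv2.INTER_CUBIC)
save(np.hstack([B1,B2]),"s2")
# card top edge px in top: brown
KP=cam("top")
h=a.astype(int)
br=((h[...,0]-h[...,2])>25)
for nm,x0,x1,y0,y1 in(("A",92,140,185,208),("B",270,312,160,185)):
    ys,xs=np.nonzero(br[y0:y1,x0:x1]);p=np.c_[xs+x0,ys+y0].astype(np.float32)
    vx,vy,cx,cy=cv2.fitLine(p,cv2.DIST_L2,0,.01,.01).ravel()
    t=(p-[cx,cy])@[vx,vy];e=np.array([[cx,cy]])+np.outer([t.min()-.5,t.max()+.5],[vx,vy])
    w=back(KP,e,.138);print(nm,len(p),e.round(1).tolist(),w.round(4).tolist())
    d=w[1]-w[0];print(' yaw of card normal(deg)',np.degrees(np.arctan2(d[1],d[0]))+90)
```

```text
A 53 [[96.5, 195.1999969482422], [126.5, 195.60000610351562]] [[0.5222, 0.2457, 0.138], [0.5193, 0.1736, 0.138]]
 yaw of card normal(deg) -2.319315169185302
B 57 [[275.29998779296875, 173.1999969482422], [306.5, 170.10000610351562]] [[0.5636, -0.1858, 0.138], [0.5692, -0.2612, 0.138]]
 yaw of card normal(deg) 4.2114041776341935
```

View pics/t2.png

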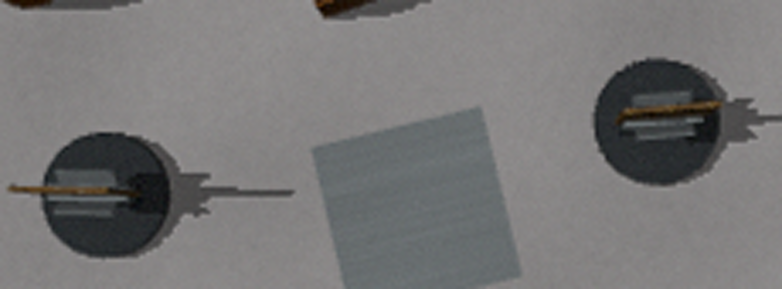

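View pics/s2.png

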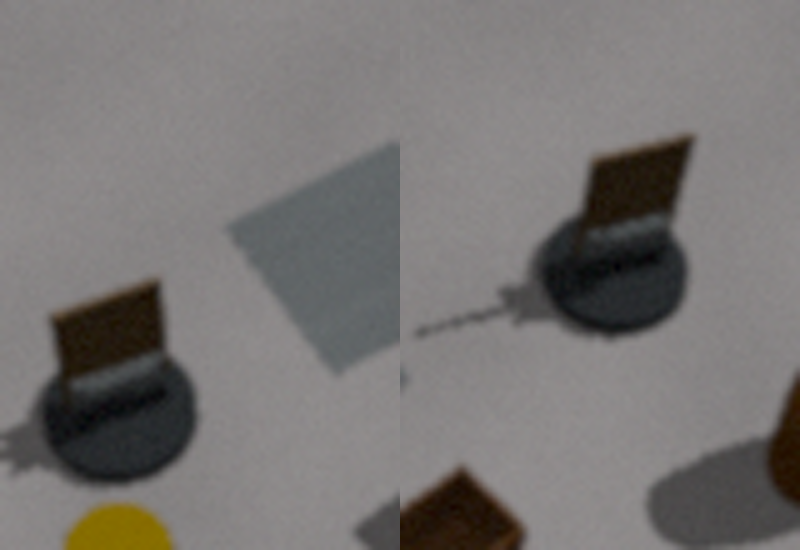

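Run:
```python
from h import *
KP=cam("scene")
for n,e in(("B",[[210.6,193.6],[231.8,186.4]]),("A",[[338.6,142.2],[358.6,137.2]])):
    w=back(KP,e,.138);d=w[0]-w[1];print(n,w.round(4).tolist(),w.mean(0).round(4),np.linalg.norm(d),np.degrees(np.arctan2(d[1],d[0]))+90)
# feet
for cn in("scene","top"):
  KP=cam(cn);get_image(cn)
  for r in regions_of(cn,"stand_1"):
    if r['p']<.5: continue
    m=r['pixels'].astype(np.uint8);print(cn,r['box'],[back(KP,[[r['box'][0]+r['box'][2]/2,r['box'][1]+r['box'][3]-1]],0).round(3).tolist()])
KP=cam("top")
for e in ([[63.5/2.8+70-.5,90+.0+92/2.8]],[[661/2.8+70,90+65/2.8]]): print('jar',back(KP,e,.11).round(3))
z=np.array([[310,88],[418,48],[441,113],[335,150]])/2.8+[70,90]
w=back(KP,z,.06);print('box',w.round(3).tolist(),w.mean(0))
```

```text
B [[0.5745, -0.2593, 0.138], [0.571, -0.1929, 0.138]] [ 0.5727 -0.2261  0.138 ] 0.06651618307967841 2.965875154726845
A [[0.5235, 0.1762, 0.138], [0.5262, 0.2447, 0.138]] [0.5249 0.2105 0.138 ] 0.06851227294530382 -2.2642979351558665
scene [328.4, 150.2, 28.9, 28.6] [[[0.571, 0.191, 0.0]]]
scene [206.6, 204.2, 31.7, 19.9] [[[0.603, -0.241, 0.0]]]
top [268.6, 153.0, 39.7, 41.8] [[[0.518, -0.229, 0.0]]]
top [108.2, 179.5, 37.0, 39.3] [[[0.465, 0.21, 0.0]]]
jar [[0.703 0.263 0.11 ]]
jar [[ 0.713 -0.268  0.11 ]]
box [[0.711, 0.05, 0.06], [0.746, -0.051, 0.06], [0.685, -0.07, 0.06], [0.653, 0.028, 0.06]] [ 0.69851986 -0.01067008  0.06      ]
```

```bash
python3 -m handwheel '[60,354,388,-20,0,0,1.297,60,354,388,-20,0,0,1.297,60,354,388,-20,0,0,1.297,60,354,388,-20,0,0,1.297,60,354,388,-20,0,0,1.297,60,354,388,-20,0,0,1.297,60,354,388,-20,0,0,1.297,60,354,388,-20,0,0,1.297,60,354,388,-20,0,0,1.297,60,354,388,-20,0,0,1.297]' 30; python3 -c "
from h import *
s=state();print({k:np.round(v,3).tolist() for k,v in s.items()})"
```

```text
t: 1.53
ee_pos: [0.4972, -0.3042, 0.2231]
eef_rot: [0.0, 0.699, 0.715, -0.0]
ft_force: [0.8, -0.7, -0.3]
gripper_width: 0.769
{'t': 1.533, 'joint_pos': [0.759, 0.469, -0.383, 1.72, 0.204, 0.992, 0.324], 'qvel': [-0.562, 0.219, -0.414, -0.217, 0.286, 0.088, 0.439], 'tau': [3.214, -52.986, -3.253, -22.051, -0.509, 0.061, -0.599], 'ee_pos': [0.497, -0.304, 0.223], 'eef_rot': [0.0, 0.699, 0.715, -0.0], 'ft_force': [0.81, -0.693, -0.281], 'torque': [-0.015, -0.131, -0.008], 'gripper_width': 0.769}
```

```bash
python3 -m handwheel '[60,72,79,-13,0,0,0.04,60,72,79,-13,0,0,0.04,60,72,79,-13,0,0,0.04,60,72,79,-13,0,0,0.04,60,72,79,-13,0,0,0.04]'
python3 - <<'E'
from h import *
s=state();im=get_image("wrist");print(s['ee_pos'].round(4),s['eef_rot'].round(4),s['joint_pos'].round(2))
K=cam("wrist",s);c=np.array([.569,-.225])
a=np.radians(3.6);t=np.array([-np.sin(a),np.cos(a)])*.035
e=[[*(c+k*t),.138] for k in(1,-1)]
u=proj(K,e);print(u.round(1));save(im,"w1",s=1.5)
E
```

```text
t: 1.95
ee_pos: [0.5687, -0.2251, 0.2096]
eef_rot: [-0.0, 0.685, 0.728, 0.0]
ft_force: [0.2, -0.4, -0.8]
gripper_width: 0.768
[ 0.5687 -0.2251  0.2096] [-3.000e-04  6.855e-01  7.281e-01  1.000e-04] [ 0.59  0.54 -0.4   1.65  0.24  1.    0.17]
[[254.7 156.3]
 [254.9 239.8]]
```

View pics/w1.png

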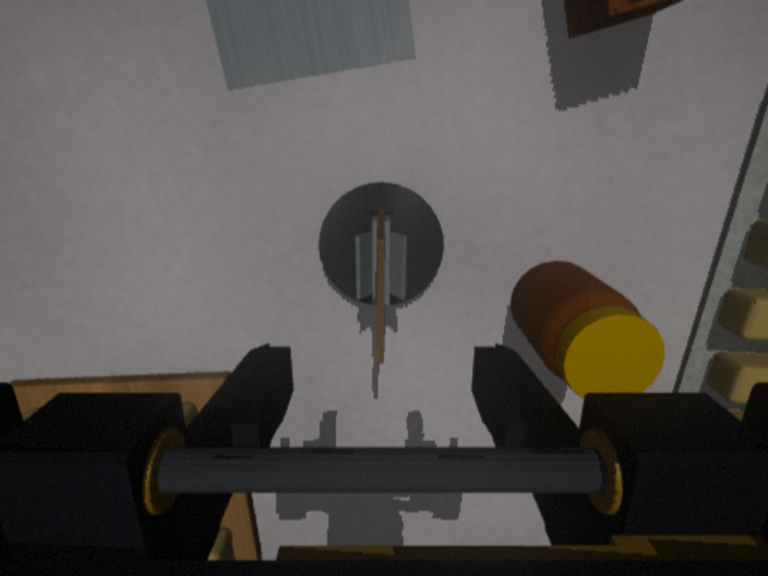

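```bash
python3 -m handwheel '[60,-1,0,-40,0,0,0,60,-1,0,-80,0,0,0,100,-1,0,-105,0,0,0,150,-1,0,-110,0,0,0,255,-1,0,-110,0,0,0,255,-1,0,-110,0,0,0,255,-1,0,-110,0,0,0,255,-1,0,-110,0,0,0,255,-1,0,-110,0,0,0,255,-1,0,-110,0,0,0]' 30
python3 - <<'E'
from h import *
s=state();im=get_image("wrist");save(im,"w2",s=1.5);print(s['torque'])
E
```

```text
t: 2.83
ee_pos: [0.5676, -0.227, 0.1009]
eef_rot: [0.001, 0.687, 0.727, 0.0]
ft_force: [0.2, 0.8, 0.5]
gripper_width: 0.185
[ 0.02300939 -0.06067256 -0.00475935]
```

View pics/w2.png

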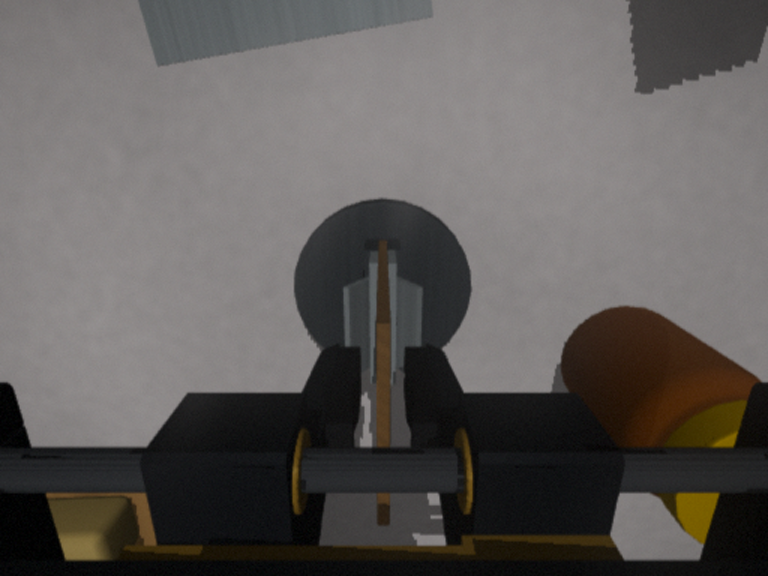

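The card is centred between the fingers (column ~383 of 768) but they're still closing.

```bash
python3 -m handwheel '[255,0,0,0,0,0,0,255,0,0,0,0,0,0,255,0,0,0,0,0,0,255,0,0,0,0,0,0]' 30
```

```text
t: 3.22
ee_pos: [0.5675, -0.2267, 0.1002]
eef_rot: [0.0, 0.687, 0.727, 0.0]
ft_force: [0.9, -0.4, 1.7]
gripper_width: 0.038
```

```bash
python3 -m handwheel '[255,0,0,1,0,0,0,255,0,0,2,0,0,0,255,0,0,3,0,0,0,255,0,0,3,0,0,0]' 30
```

```text
t: 3.55
ee_pos: [0.5671, -0.2266, 0.103]
eef_rot: [0.0, 0.687, 0.727, 0.0]
ft_force: [0.7, 0.4, 0.5]
gripper_width: 0.039
```

```bash
python3 -m handwheel '[255,0,0,2,0,0,0,255,0,0,4,0,0,0,255,0,0,6,0,0,0,255,0,0,7,0,0,0]' 30;  python3 - <<'E'
from h import *
s=state();print(s['ft_force'].round(2));im=get_image("scene");save(im,"s3",(190,140,290,250),5)
print(state()['ft_force'].round(2))
E
```

```text
t: 3.88
ee_pos: [0.5672, -0.2267, 0.1102]
eef_rot: [0.0, 0.687, 0.727, 0.0]
ft_force: [1.8, -0.4, -1.1]
gripper_width: 0.046
[ 1.81 -0.44 -1.07]
[ 1.02  0.31 -0.32]
```

View pics/s3.png

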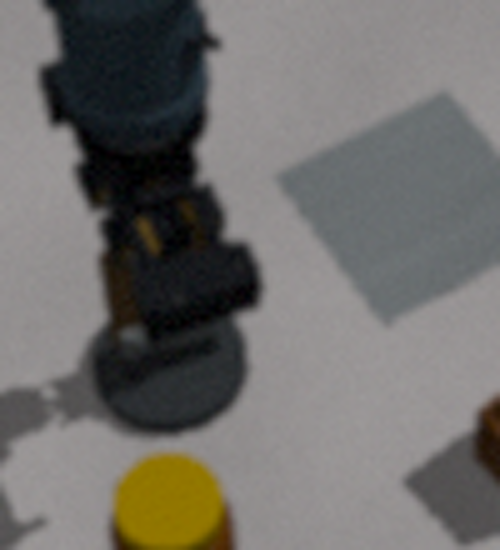

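```bash
python3 -m handwheel '[255,0,0,3,0,0,0,255,0,0,7,0,0,0,255,0,0,11,0,0,0,255,0,0,15,0,0,0,255,0,0,20,0,0,0,255,0,0,25,0,0,0,255,0,0,35,0,0,0,255,0,0,40,0,0,0]' 30;  python3 - <<'E'
from h import *
s=state();print(s['ft_force'].round(2));im=get_image("wrist");save(im,"w4",s=1.5)
E
```

```text
t: 4.6
ee_pos: [0.5674, -0.2269, 0.1514]
eef_rot: [0.001, 0.687, 0.727, 0.0]
ft_force: [-0.0, 0.2, 0.1]
gripper_width: 0.042
[-0.01  0.18  0.11]
```

View pics/w4.png

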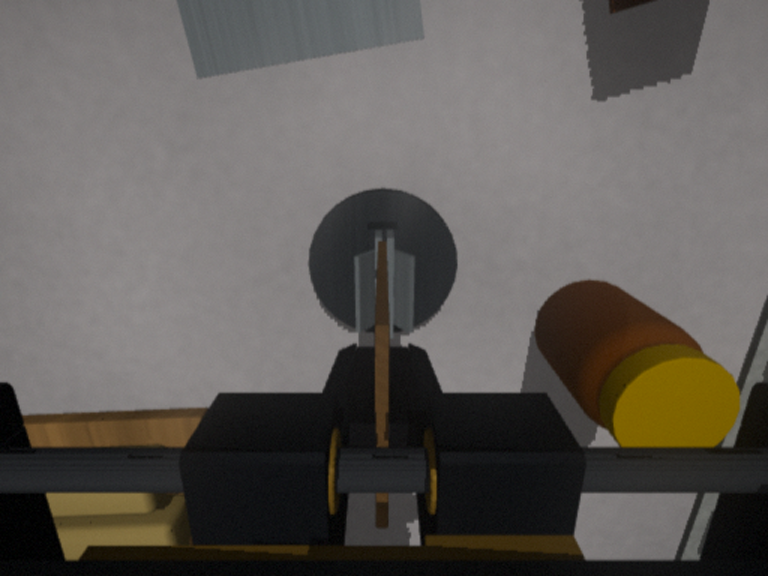

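The card came out cleanly: it is still held at the same spot in the fingers, and the stand stayed on the table. So the right-hand stand (y≈-0.23) is the weak one. Next I'll carry the card over the box and check alignment there.

```bash
python3 -m handwheel '[255,0,0,35,0,0,0,255,38,62,40,0,0,0.1,255,75,124,40,0,0,0.2,255,110,180,40,0,0,0.264,255,131,216,40,0,0,0.264,255,131,216,40,0,0,0.264,255,131,216,40,0,0,0.264,255,131,216,40,0,0,0.264]';  python3 - <<'E'
from h import *
s=state();print(s['ft_force'].round(2));im=get_image("wrist");save(im,"w5",s=1.5);print(s['ee_pos'],s['eef_rot'],s['joint_pos'].round(2))
K=cam("wrist",s);a=np.radians(18.4);R=np.array([[np.cos(a),-np.sin(a)],[np.sin(a),np.cos(a)]])
q=np.array([[.03,.055],[.03,-.055],[-.03,-.055],[-.03,.055]])@R.T+[.699,-.011]
print((proj(K,np.c_[q,np.full(4,.06)])*1.5).round(0).tolist())
save(get_image("scene"),"s5",(180,60,380,260),3)
save(get_image("top"),"t5",(150,60,350,260),3)
E
```

```text
t: 5.32
ee_pos: [0.7002, 0.0008, 0.1904]
eef_rot: [-0.001, 0.581, 0.814, 0.004]
ft_force: [-0.4, 1.5, 0.5]
gripper_width: 0.041
[-0.45  1.51  0.5 ]
[0.70020023 0.0008061  0.19037589] [-0.00123784  0.58088537  0.81397578  0.00375226] [ 0.22  0.72 -0.46  1.41  0.33  1.09  0.04]
[[422.0, 201.0], [416.0, 360.0], [330.0, 360.0], [325.0, 200.0]]
```

View pics/w5.png

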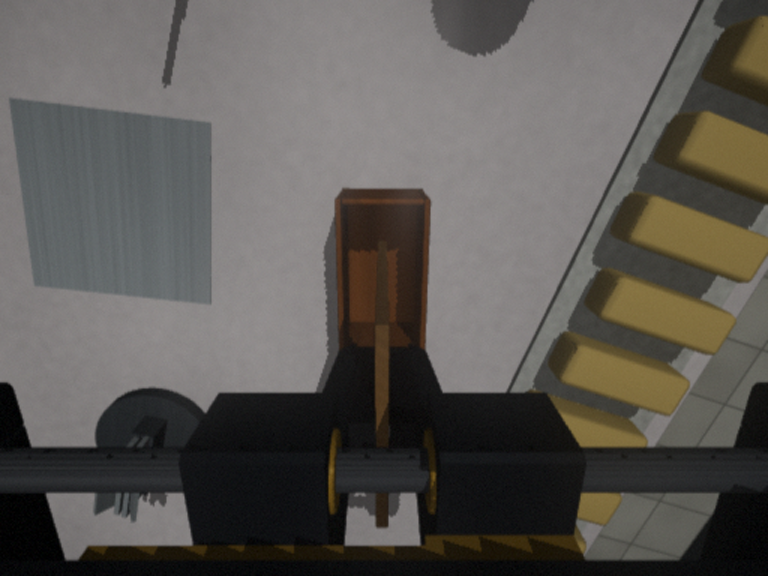

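View pics/s5.png

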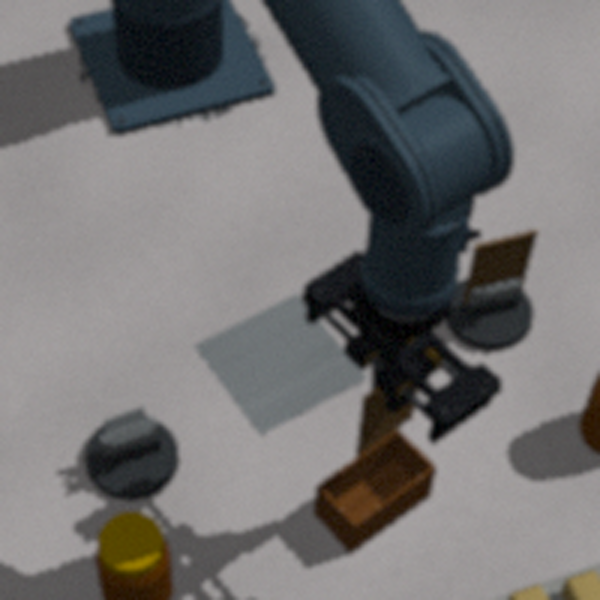

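```bash
python3 -m handwheel '[255,0,0,0,0,0,0,255,0,0,0,0,0,0]';  python3 - <<'E'
from h import *
s=state();im=get_image("wrist");save(im[100:270,190:320],"w6",s=4);print(s['ee_pos'],s['eef_rot'],s['ft_force'].round(2))
K=cam("wrist",s);a=np.radians(18.4);R=np.array([[np.cos(a),-np.sin(a)],[np.sin(a),np.cos(a)]])
q=np.array([[.03,.055],[.03,-.055],[-.03,-.055],[-.03,.055]])@R.T+[.699,-.011]
print(((proj(K,np.c_[q,np.full(4,.06)])-[190,100])*4).round(0).tolist())
E
```

```text
t: 5.63
ee_pos: [0.6976, -0.0134, 0.1898]
eef_rot: [0.0, 0.586, 0.81, -0.001]
ft_force: [-0.2, -0.9, 0.2]
gripper_width: 0.041
[ 0.69756082 -0.01336989  0.18983686] [ 2.63676276e-04  5.86188688e-01  8.10174172e-01 -7.50602765e-04] [-0.19 -0.87  0.16]
[[399.0, 76.0], [384.0, 513.0], [151.0, 513.0], [136.0, 76.0]]
```

View pics/w6.png

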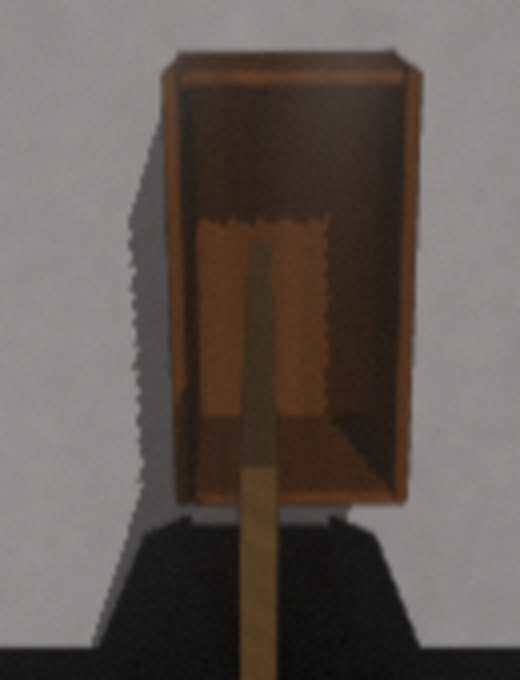

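Run:
```python
from h import *
s=state();K=cam("wrist",s)
p=np.array([[165,72],[422,72],[405,503],[177,503]])/4+[190,100]
w=back(K,p,.06)[:,:2];print(w.round(4),w.mean(0),[np.linalg.norm(w[i]-w[i-1]).round(4) for i in range(4)])
for i,j in((0,1),(3,2),(3,0),(2,1)):
    d=w[j]-w[i];print(np.degrees(np.arctan2(d[1],d[0])).round(1))
print(w.mean(0)-s['ee_pos'][:2])
# card bottom corner predicted
q=s['eef_rot'];from scipy.spatial.transform import Rotation as R
Rm=R.from_quat([q[1],q[2],q[3],q[0]]).as_matrix()
for z in(-.062,):
  for sgn in(1,-1):
    X=s['ee_pos']+Rm@np.array([sgn*.035,0,-z]);print(X,(proj(K,X)-[190,100])*4)
```

```text
[[ 0.6593  0.035 ]
 [ 0.7149  0.0534]
 [ 0.7492 -0.0492]
 [ 0.6935 -0.0676]] [ 0.70422709 -0.00712129] [np.float64(0.1082), np.float64(0.0585), np.float64(0.1082), np.float64(0.0586)]
18.2
18.3
108.4
108.5
[0.00660671 0.0060072 ]
[0.68665167 0.02003662 0.1278991 ] [[257.96076189 236.82826305]]
[ 0.70855518 -0.04644819  0.127976  ] [[257.94617741 582.91743983]]
```

```bash
python3 -m handwheel '[255,6,5,0,0,0,0,255,6,5,-30,0,0,0,255,6,5,-60,0,0,0,255,6,5,-85,0,0,0,255,6,5,-105,0,0,0,255,6,5,-115,0,0,0,255,6,5,-118,0,0,0,255,6,5,-118,0,0,0]';  python3 - <<'E'
from h import *
s=state();im=get_image("wrist");save(im,"w7",s=1.5);print(s['ft_force'].round(2))
E
```

```text
t: 6.35
ee_pos: [0.7041, -0.0057, 0.0717]
eef_rot: [-0.0, 0.585, 0.811, -0.0]
ft_force: [-0.7, -0.3, 0.1]
gripper_width: 0.041
[-0.68 -0.27  0.08]
```

View pics/w7.png

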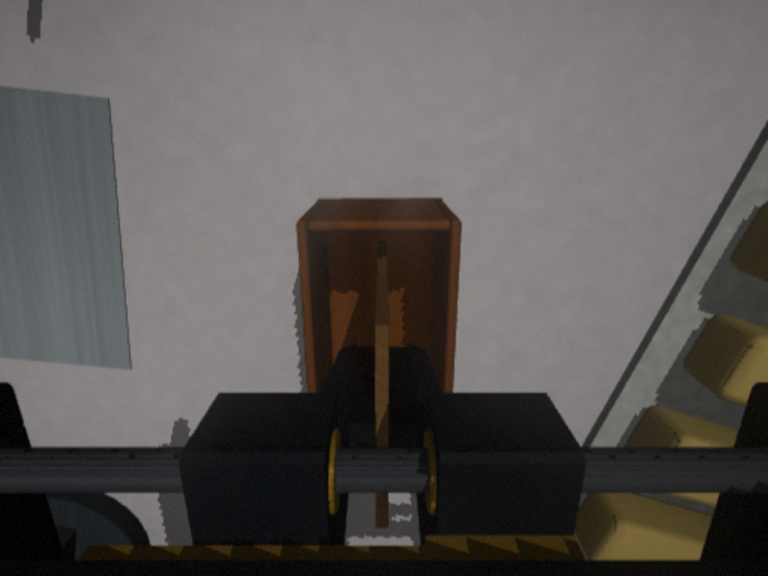

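The card hangs centred in the box (card column 382, walls at 305 and 458). Releasing.

```bash
python3 -m handwheel '[255,0,0,-3,0,0,0,170,0,0,-3,0,0,0,170,0,0,-3,0,0,0,170,0,0,-3,0,0,0,170,0,0,-3,0,0,0,120,0,0,10,0,0,0,100,0,0,40,0,0,0,60,0,0,80,0,0,0,0,0,0,110,0,0,0]';  python3 - <<'E'
from h import *
s=state();im=get_image("wrist");save(im,"w8",s=1.5);print(s['ft_force'].round(2))
E
```

```text
t: 7.15
ee_pos: [0.7046, -0.0054, 0.1855]
eef_rot: [0.001, 0.585, 0.811, 0.001]
ft_force: [0.8, -0.2, 0.3]
gripper_width: 0.61
[ 0.79 -0.21  0.28]
```

View pics/w8.png

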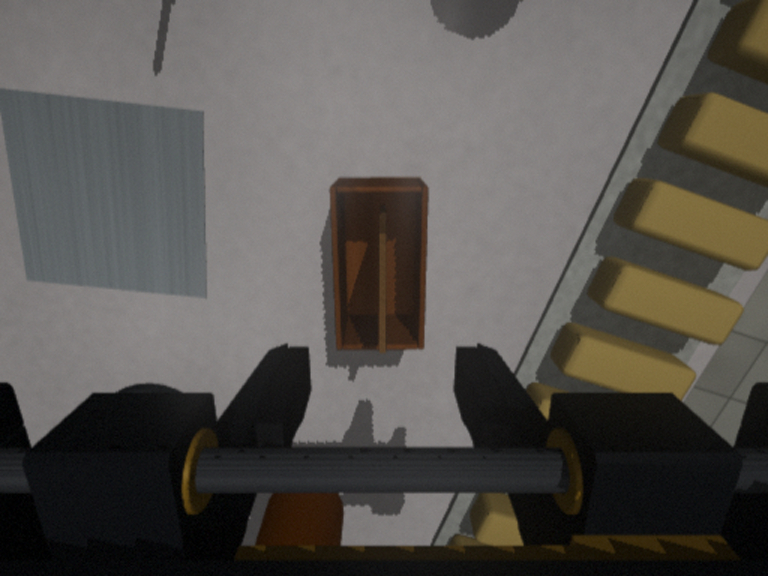

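```bash
python3 -m handwheel '[0,-10,-10,10,0,0,0.12,0,-40,-50,10,0,0,0.24,0,-75,-90,10,0,0,0.36,0,-95,-130,10,0,0,0.48,0,-110,-165,10,0,0,0.6,0,-125,-195,10,0,0,0.72,0,-136,-221,10,0,0,0.84,0,-136,-221,10,0,0,0.96,0,-136,-221,10,0,0,1.08,0,-136,-221,10,0,0,1.2]' ; python3 -m handwheel '[0,0,0,0,0,0,0.112,0,0,0,0,0,0,0.112,0,0,0,0,0,0,0.112,0,0,0,0,0,0,0.112]'
python3 - <<'E'
from h import *
s=state();im=get_image("wrist");save(im,"w9",s=1.5);print(s['ee_pos'],s['eef_rot'],s['joint_pos'].round(2))
K=cam("wrist",s)
th=np.linspace(0,2*np.pi,60);c=np.c_[.568+.05*np.cos(th),-.227+.05*np.sin(th),np.full(60,.014)]
u=(proj(K,c)*1.5);print(u.min(0),u.max(0))
for r in regions_of("wrist","stand_1"):print(r['p'],np.array(r['box'])*1.5)
E
```

```text
t: 8.03
ee_pos: [0.5677, -0.228, 0.1928]
eef_rot: [0.0, 0.023, 1.0, -0.0]
ft_force: [0.4, -0.1, -0.0]
gripper_width: 1.002
t: 8.37
ee_pos: [0.5681, -0.2267, 0.1923]
eef_rot: [0.0, -0.03, 1.0, -0.0]
ft_force: [-1.0, -0.3, 0.5]
gripper_width: 1.003
[ 0.56813729 -0.22667566  0.19227676] [ 1.90130331e-04 -2.95051503e-02  9.99564597e-01 -1.62575597e-04] [ 0.83  0.64 -0.76  1.65  0.5   1.05  1.55]
[315.33438576 182.13115858] [448.25346174 311.44040699]
0.86 [316.2  184.5  132.75 128.25]
```

View pics/w9.png

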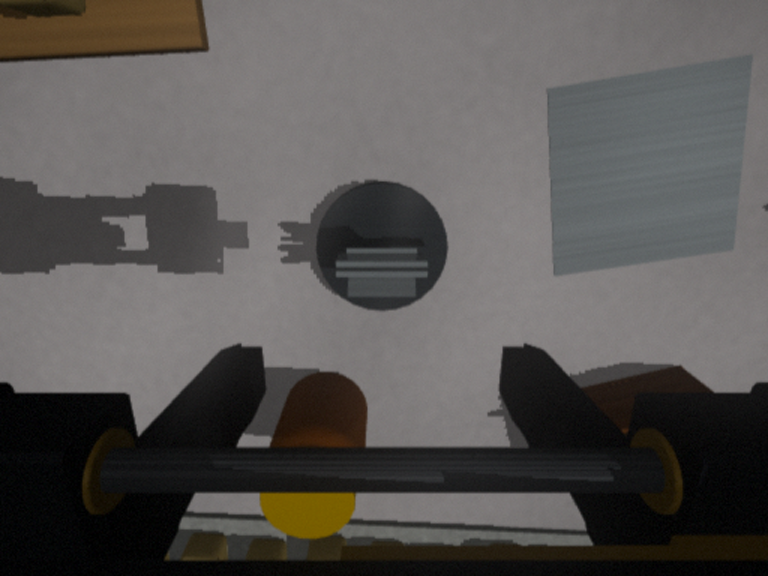

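Predicted and observed foot outlines agree within about 1 mm, and the jaws line up with the stand. Descending around the stem.

```bash
python3 -m handwheel '[0,0,0,-40,0,0,0,0,0,0,-80,0,0,0,0,0,0,-115,0,0,0,0,0,0,-145,0,0,0,0,0,0,-162,0,0,0,0,0,0,-169,0,0,0,0,0,0,-169,0,0,0,0,0,0,-169,0,0,0]' 25
python3 - <<'E'
from h import *
s=state();im=get_image("wrist");save(im,"w10",s=1.5);print(s['ft_force'])
E
```

```text
t: 9.13
ee_pos: [0.5688, -0.2266, 0.0237]
eef_rot: [0.001, -0.031, 1.0, -0.0]
ft_force: [0.5, -0.4, 0.0]
gripper_width: 1.003
[ 0.48783572 -0.44200687  0.02186791]
```

View pics/w10.png

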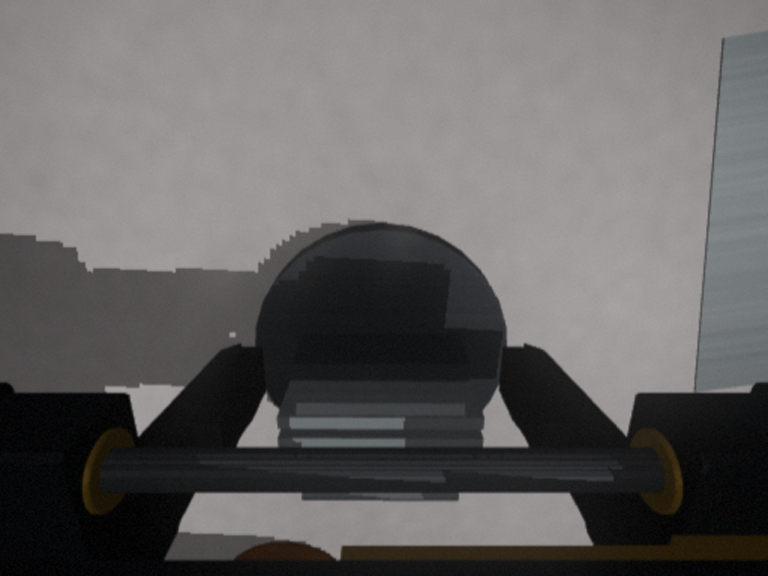

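```bash
python3 -m handwheel '[120,0,0,0,0,0,0,120,0,0,0,0,0,0,120,0,0,0,0,0,0,120,0,0,0,0,0,0,120,0,0,0,0,0,0,120,0,0,0,0,0,0]' 20
python3 - <<'E'
from h import *
s=state();print(s['ee_pos'],s['ft_force'])
K=cam("wrist",s);im=get_image("wrist");save(im,"w11",s=1.5)
# plate from earlier top view corners
im=get_image("top");save(im,"t11",(150,140,320,260),4.6)
KP=cam("top")
for r in regions_of("top","plate"):
    if r['p']<.3: continue
    m=r['pixels'].astype(np.uint8);c=max(cv2.findContours(m,0,1)[0],key=cv2.contourArea);R=cv2.minAreaRect(c);print(r['p'],R,back(KP,np.vstack([R[0],cv2.boxPoints(R)]),0).round(4).tolist())
E
```

```text
t: 9.68
ee_pos: [0.5683, -0.227, 0.0234]
eef_rot: [0.0, -0.031, 1.0, -0.0]
ft_force: [-1.4, 0.3, 4.8]
gripper_width: 0.68
[ 0.56825835 -0.22699416  0.02335191] [-1.44600845  0.3454439   4.75001876]
0.86 ((217.23532104492188, 201.94119262695312), (52.872764587402344, 52.872764587402344), 75.96376037597656) [[0.5011, -0.0356, 0.0], [0.5556, 0.05, 0.0], [0.5867, -0.0899, 0.0], [0.4468, -0.1209, 0.0], [0.416, 0.0185, 0.0]]
0.72 ((303.20001220703125, 117.0999984741211), (27.280029296875, 34.882659912109375), 26.56505012512207) [[0.726, -0.2756, 0.0], [0.7014, -0.2203, 0.0], [0.786, -0.2655, 0.0], [0.7506, -0.331, 0.0], [0.6662, -0.2857, 0.0]]
```

View pics/t11.png

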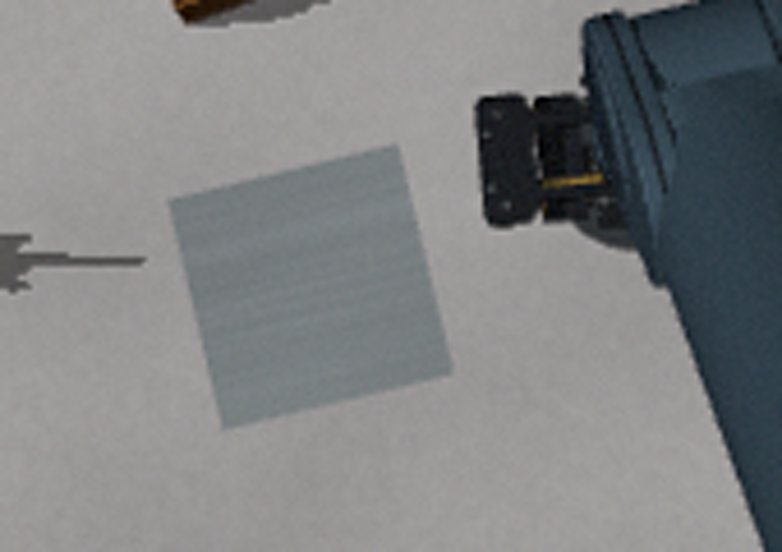

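Run:
```python
from h import *
s=dict(ee_pos=np.array([0.56813729,-0.22667566,0.19227676]),eef_rot=[1.9e-4,-2.95e-2,.99956,-1.6e-4])
K=cam("wrist",s);w=back(K,np.array([[547,90],[751,56],[735,248],[555,275]])/1.5,0);print(w.round(4).tolist(),w.mean(0))
w=back(cam("top"),[[217.55,202.45]],0);print(w)
s=state();print(s['ft_force'])
```

```text
[[0.4493, -0.1177, 0.0], [0.4197, 0.0184, 0.0], [0.5537, 0.0497, 0.0], [0.584, -0.0872, 0.0]] [ 0.50166547 -0.03421852  0.        ]
[[ 0.49969967 -0.03640089  0.        ]]
[-0.28797514 -0.05787234  6.22220616]
```

```bash
python3 -m handwheel '[120,-1,3,0.5,0,0,0,120,-3,9,0.5,0,0,0,120,-6,17,0.5,0,0,0,120,-10,28,0.5,0,0,0]'
python3 - <<'E'
from h import *
s=state();print(s['ft_force'],s['torque']);im=get_image("wrist");save(im,"w12",s=1.5)
E
```

```text
t: 10.17
ee_pos: [0.5584, -0.2005, 0.0234]
eef_rot: [0.001, -0.03, 1.0, -0.001]
ft_force: [1.3, -3.9, 0.3]
gripper_width: 0.68
[ 1.30102684 -3.91710232  0.29876062] [-0.62852274 -0.39785849 -0.02808013]
```

View pics/w12.png

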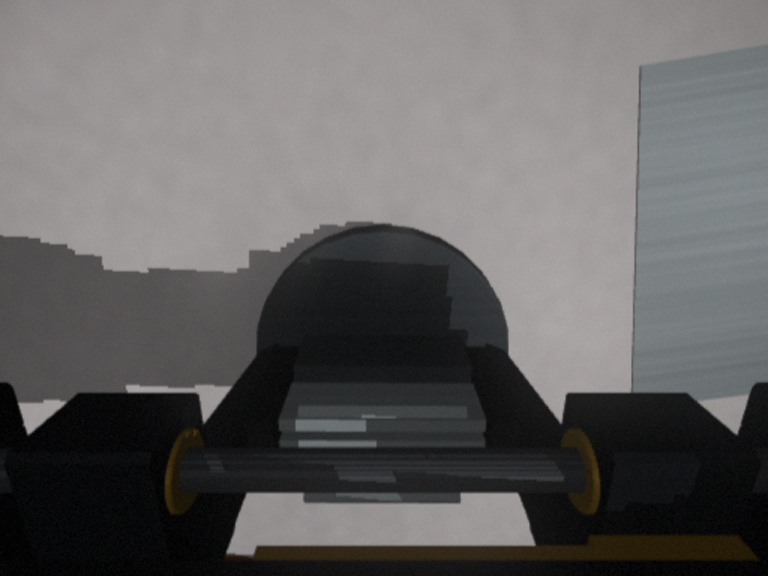

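The stand slides smoothly and keeps its place in the grip. Continuing.

```bash
python3 -m handwheel '[120,-5,15,0,0,0,0,120,-11,31,0,0,0,0,120,-17,48,0,0,0,0,120,-23,66,0,0,0,0,120,-29,84,0,0,0,0,120,-35,102,0,0,0,0,120,-41,119,0,0,0,0,120,-46,134,0,0,0,0,120,-50,145,0,0,0,0,120,-54,154,0,0,0,0]'; python3 -m handwheel '[120,-2,6,0,0,0,0,120,-3,10,0,0,0,0,120,-3,10,0,0,0,0,120,-3,10,0,0,0,0]'
python3 - <<'E'
from h import *
s=state();print(s['ft_force'],s['torque']);im=get_image("wrist");save(im,"w13",s=1.5)
save(get_image("top"),"t13",(150,140,320,260),4.6)
save(get_image("scene"),"s13",(200,120,340,240),5)
E
```

```text
t: 11.05
ee_pos: [0.5037, -0.0441, 0.0233]
eef_rot: [-0.0, -0.031, 1.0, -0.0]
ft_force: [1.7, -3.6, -0.8]
gripper_width: 0.674
t: 11.38
ee_pos: [0.5005, -0.034, 0.0233]
eef_rot: [-0.0, -0.031, 1.0, 0.0]
ft_force: [-1.5, 1.3, 2.8]
gripper_width: 0.681
[-1.51486138  1.28180348  2.75616691] [-0.03251391  0.21758311  0.00468277]
```

View pics/w13.png

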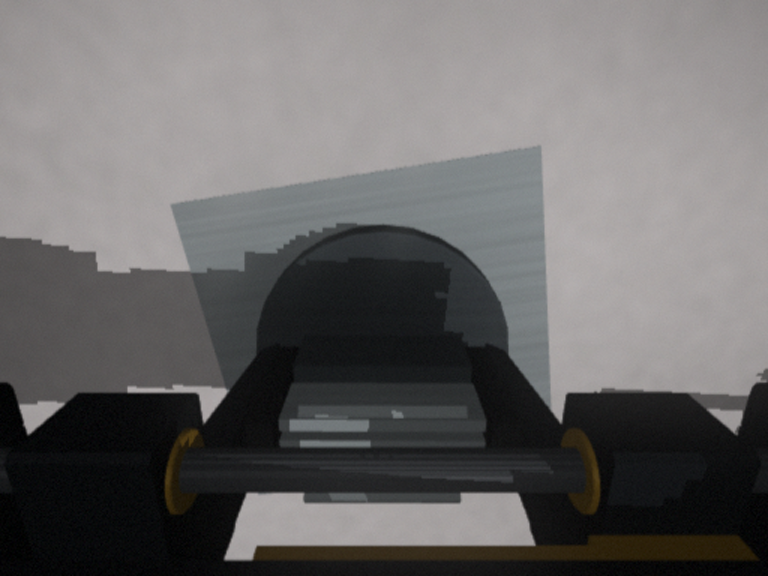

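View pics/s13.png

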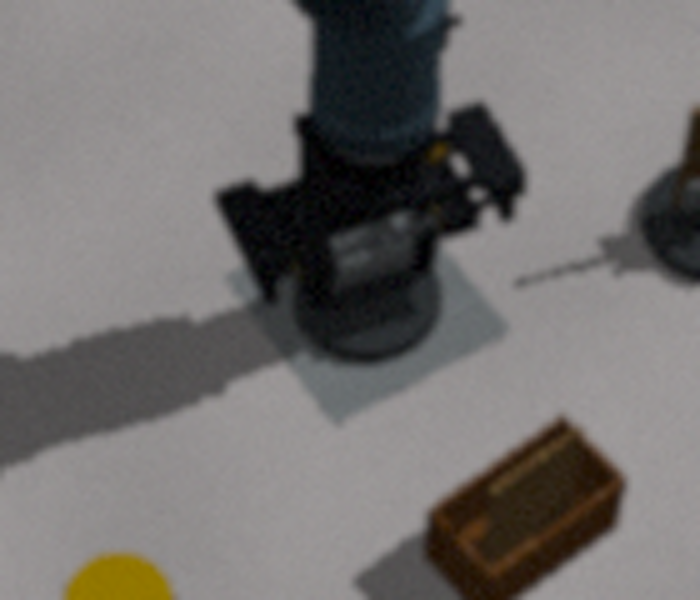

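```bash
python3 -m handwheel '[60,0,0,0,0,0,0,0,0,0,0,0,0,0,0,0,0,0,0,0,0,0,0,0,0,0,0,0,0,0,0,0,0,0,0,0,0,0,40,0,0,0,0,0,0,80,0,0,0,0,0,0,120,0,0,0,0,0,0,160,0,0,0]'; python3 -m handwheel '[0,-20,-40,10,0,0,0,0,-50,-80,20,0,0,0,0,-70,-120,20,0,0,0,0,-70,-160,20,0,0,0,0,-70,-200,20,0,0,0,0,-70,-240,20,0,0,0,0,-70,-240,20,0,0,0]'
python3 - <<'E'
from h import *
im=get_image("top");save(im,"t14",(150,90,320,260),3.5)
save(get_image("scene"),"s14",(200,120,370,250),4.6)
E
```

```text
t: 12.28
ee_pos: [0.5005, -0.0345, 0.1849]
eef_rot: [-0.0, -0.031, 1.0, 0.0]
ft_force: [0.8, -0.7, -0.1]
gripper_width: 0.997
t: 12.87
ee_pos: [0.4293, -0.2825, 0.2032]
eef_rot: [-0.0, -0.027, 1.0, -0.002]
ft_force: [-0.1, -0.3, -0.3]
gripper_width: 1.0
```

View pics/t14.png

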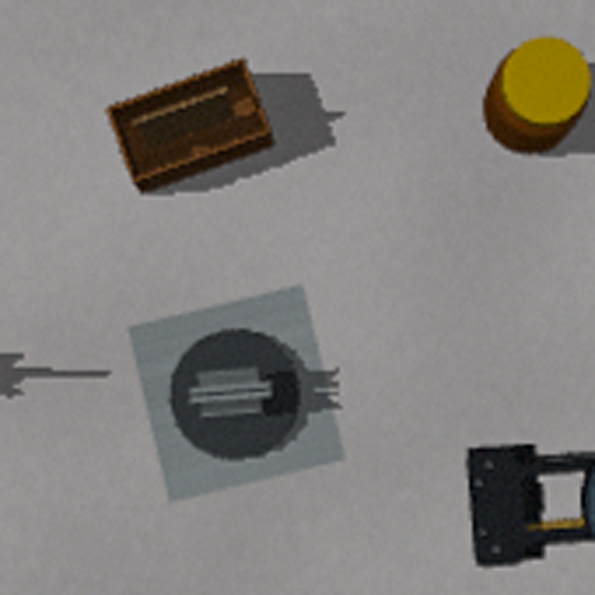

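View pics/s14.png

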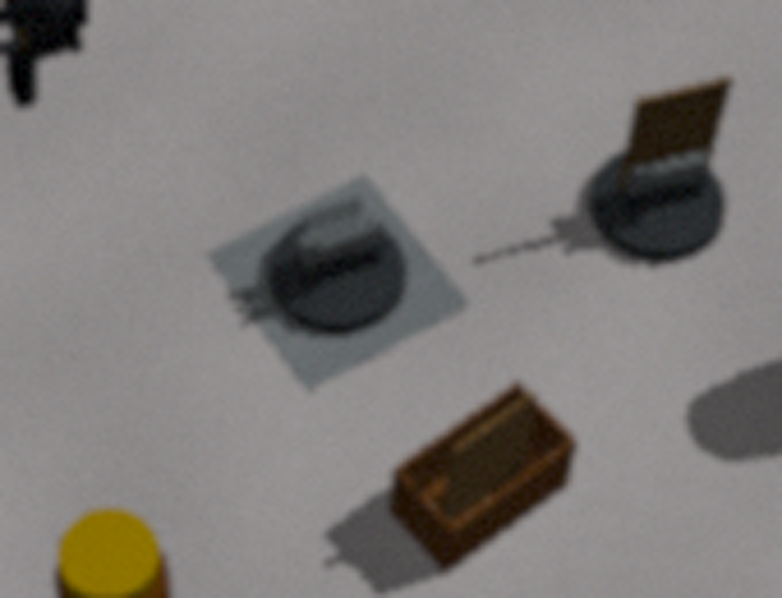

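Run:
```python
from h import *
T=cam("top");S=cam("scene")
t=np.array([[135,122],[228,90]])/3.5+[150,90];c=np.array([[455,447],[530,405]])/4.6+[200,120]
for z in(.06,.08,.09,.1,.105):print(z,back(T,t,z)[:,:2].round(3).tolist(),back(S,c,z)[:,:2].round(3).tolist())
pt=np.array([[236,394]])/3.5+[150,90];pl=np.array([[128,327],[302,285],[345,458],[170,501]])/3.5+[150,90]
print('foot',back(T,pt,.012),'plate',back(T,pl,0).mean(0))
fs=np.array([[(258+406)/2,0]])
```

```text
0.06 [[0.702, 0.03], [0.724, -0.039]] [[0.695, -0.023], [0.682, 0.036]]
0.08 [[0.698, 0.028], [0.719, -0.041]] [[0.705, -0.029], [0.692, 0.029]]
0.09 [[0.696, 0.026], [0.717, -0.041]] [[0.71, -0.032], [0.697, 0.026]]
0.1 [[0.694, 0.025], [0.715, -0.042]] [[0.716, -0.035], [0.703, 0.023]]
0.105 [[0.693, 0.025], [0.714, -0.042]] [[0.718, -0.036], [0.705, 0.021]]
foot [[ 0.49914416 -0.03680554  0.012     ]] plate [ 0.50048861 -0.03628894  0.        ]
```

```bash
python3 -m handwheel '[0,0,0,0,0,0,0,0,0,0,0,0,0,0,0,0,0,0,0,0,0]'
python3 - <<'E'
from h import *
im=get_image("top");save(im,"t15",s=1.5)
print(state()['qvel'].round(3))
E
```

```text
t: 13.22
ee_pos: [0.4314, -0.2729, 0.2035]
eef_rot: [0.0, -0.033, 0.999, 0.0]
ft_force: [0.3, -0.2, 0.0]
gripper_width: 1.001
[ 0.002  0.     0.008 -0.004  0.003  0.001  0.001]
```

View pics/t15.png

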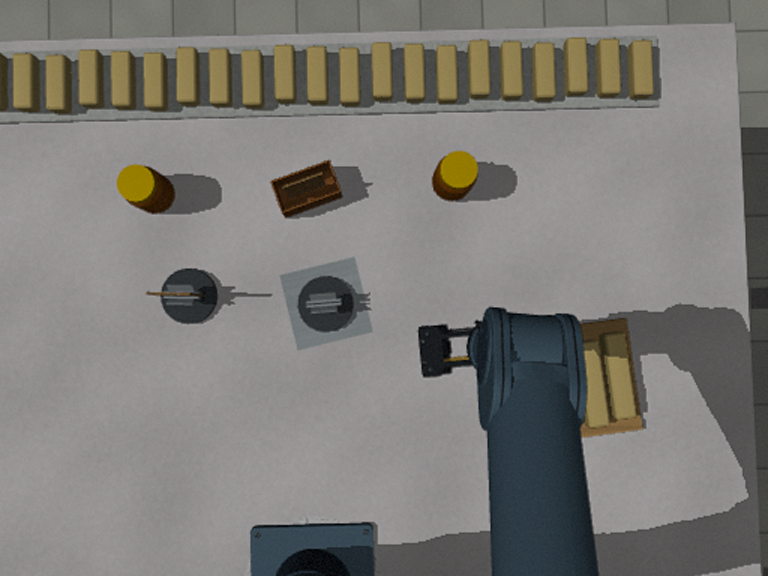

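Final view: the weak stand is centred on the sheet at (327,303), the card is in the box at (307,187), and the good stand at (189,295) and both jars are where they started. The arm is clear of everything and at rest.

```bash
python3 -c "
from plant import *
print(hand_in())"
```

```text
the job is handed in; nothing more can be done
None
```

The job is done and handed in at about 13 s of the 64 s allowed; `hand_in()` gave no verdict.

- **Finding the weak clip:** I pulled only the right-hand stand's card (y ≈ -0.23 m). It slid out with about 1 N measured on the tool, and the stand stayed on the table. I did not pull the other card; I took that clip to be the good one by elimination, so it was never moved and its card should still be fully home.
- **Card:** It stands upright near the middle of the wooden box. Its top edge came out at about 0.09–0.10 m high from two cameras. That is a rough figure, but it fits an upright card.
- **Weak stand:** I gripped it by the stem and slid it along the table onto the steel sheet, without lifting or tipping it. In the last top picture its foot was about 1.5 mm off the sheet's centre, against a 20 mm margin all round.
- **Jars and arm:** Both jars look unmoved in the last picture, and the arm was clear of everything with forces near zero.

**Disagreements:** The wrist and top cameras disagreed by about 5–7 mm on where the box was, so I used the wrist view, which showed the box and the held card together. They also differed by about 2–3 mm on the sheet's centre, so I aimed between the two.

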